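Lock the hold-down bar over a power-supply board

ROBOT

A 6-joint arm with a two-finger parallel gripper is mounted at the origin on the work surface. World frame = base frame: x ahead of the robot, y to its left, z up, the work surface at z = 0. Lengths are in mm, angles in rad, forces in N, time in s.
With the tool pointing down it reaches from about 275 to 1000 mm from the base axis. Payload 8.4 kg.
Tool frame: the origin (TCP) lies where the fingers leave the gripper's body, on its centre line; the fingertips stand 73 mm ahead of it and the grasp point (between the pads) lies 54 mm ahead of it (grip_point_offset is the distance from the TCP to the grasp point, in mm); z points along the fingers, y is the direction in which the jaws open and shut (so a half turn about z gives the same grasp; the last joint's range is limited). The gripper opens to 85 mm and grips with 20 to 120 N. Pads are 22 mm wide; open, the fingers measure 114 mm over their backs; the gripper's body (76 mm by 85 mm) begins 54 mm behind the grasp point. The pads swing forward as they close: fully open they stand 13 mm farther back than shut.
Start: joints at [1.143, 0.353, 1.633, -0, 1.155, -0.002], TCP at [258.155, 569.196, 303.881] pointing down, gripper open.
Joint ranges: [-2.63, 2.63], [-0.92, 2.1], [0.06, 2.66], [-1.3, 4.44], [0, 2.69], [-3.02, 3.02]. Speed limits (rad/s): [2.22, 2.22, 2.79, 3.14, 3.14, 3.14].

INTERFACE

Orientations are given as [roll, pitch, yaw] about the fixed x, y, z axes, in that order (R = Rz(yaw) Ry(pitch) Rx(roll)).
In Python, from rig import sense, grab_frame, sign_off, grip_point_offset gives the robot as it stands. The module is installed in compiled form; this text tells all that it offers.
- The arm moves only by the tool drive_tool, never from a script. Its argument "targets" is one flat list of numbers, 7 for each row, row after row: the shift along the tool's x, y, z in m, then the turn, a rotation vector about the tool's x, y, z in rad, then the opening, from 0 (shut) to 1 (fully open). In form: [tx, ty, tz, wx, wy, wz, grip, tx, ty, tz, wx, wy, wz, grip, ...]. A call has 1 to 12 rows; each row is the pose to reach, as a shift and turn from the pose commanded when the call began, along the tool's axes at that moment; what a row does not reach only later rows make up. A row lasts 1/12 s, in which the tool goes at most 41.7 mm and 7.16 degrees, less where a joint would pass 70% of its speed; a pose out of reach is approached as far as the arm can. A call with a gripper value outside its range is refused whole. The fingers move at their own pace and stop on an object; "force" is the grip in N (left out, the last holds). Time passes only in rows, so rows that repeat a pose let the fingers close. It gives the time, the measured TCP pose, the force and the opening at its end, in the units of the state.
- sense(): the state, without advancing time (a new reading comes with each control period).
- grab_frame(name): name is "side" or "top" or "wrist"; returns a dict with "color" (480x640x3 uint8, blue, green, red), "vertical_fov" (degrees; the focal length in pixels is half the picture's height over the tangent of half this angle, whatever the lens; pixels are square), "cx", "cy" (the principal point, pixels), "k1" (the pictures are not rectified: a ray, as slopes to the right and down, at radius r is drawn at 1 + k1 r^2 times it, then the intrinsics apply), "world_from_camera" (4x4, takes a point from camera to world coordinates). Camera axes: x right, y down, z forward; pixel columns grow to the right and rows downward; lengths in mm; the calibration is good to about 2 mm. A picture is of the moment at which its call begins. There is no depth.
- sign_off(): hands the job in, once; it reports no verdict.
The state is a dict: "clock": time; "qpos": joint angles; "qvel": joint speeds; "joint_efforts": joint torques, N m; "eef_pos": TCP position; "tcp_rot": TCP orientation; "contact_force": force on the tool from outside, world axes, zero at the start; "wrist_torque": the same for the moment, N m; "opening": opening from 0.0 (shut) to 1.0 (fully open).
Only numpy, scipy, OpenCV 4.12 (cv2) and the standard library are available. Lean on these libraries where they do the work, as an engineer would, in place of code of your own. Each camera call takes 0.05 s, during which the arm holds its last target. There are 200 camera calls.

TASK

The power-supply board lies in its blue repair fixture: swing the fixture's aluminium hold-down bar across the board until it meets its stop, so that the hole in its end stands over the hole in the yellow lock post. Then take the red-headed lock pin out of the wooden rack and push it down through the bar's hole into the yellow post, fully home with its head resting on the bar, and let go. Leave the board, the two nut drivers in the rack and the multimeter where they are.

Things in the scene. Friction and masses are not known exactly. Their poses are not given: they have to be found in the camera images.
- fixture: Fixed repair fixture: blue base plate 190 (x) x 250 (y) x 8 mm with a black nest for the board, a round dark hinge post (34 mm dia., top 65 mm up) at y = +95 mm and a square yellow lock post (44 x 44 mm, top 64 mm up) at y = -95 mm, both at x = 0. Origin: centre of the underside, on the table; z up.
- swingbar (a joint): Angle of the hold-down bar about the vertical hinge axis, rad. 0 = shut, against its stop, the bar lying along the fixture's -y from hinge to lock post; grows (up to 1.6) as the bar swings out to the fixture's +x. Starts open, stays where left. The bar is aluminium, 30 mm wide, 10 mm thick, its top 76 mm above the table.
- bar_hinge (a point): Point on the bar's vertical hinge axis at the level of the bar's top face, 76 mm above the table.
- bar_grip (a point): Grip point of the bar's upright black knob (cylinder 22 mm dia., 40 mm tall, standing on the bar's top face, its top 116 mm above the table), 125 mm from the hinge axis. The point is on the knob's axis, 100 mm above the table, 16 mm below the knob's top.
- bar_hole (a point): Centre of the 14 mm through hole in the bar's free end, at the bar's top face (76 mm above the table), 190 mm from the hinge axis and 65 mm beyond the knob. Its z is up.
- post_hole (a point): Centre of the mouth of the 15 mm hole in the lock post, at the post's top face, 64 mm above the table; the hole is vertical and 56 mm deep. With the bar shut, bar_hole stands straight above it.
- pin: Lock pin, 95 mm long, upright in one of the rack's three holes: steel shank 12 mm dia., 65 mm long with a tapered nose, and a square red head 26 x 26 mm (sides along the pin's x and y), 30 mm tall. Origin: the nose's end (lowest point); z up towards the head, which spans z = 65 to 95 mm. When home its head's underside rests on the bar's top, so the origin is 65 mm below bar_hole.
- rack: Fixed wooden tool rack, 180 (x) x 60 (y) x 35 mm, with three 14 mm holes, 30 mm deep, at x = -58, 0 and +58 mm along its middle. Origin: centre of the underside. It may stand on either side of the fixture.
- driver_a: Nut driver with a blue handle (22 mm dia., 42 mm tall, spanning 60 to 102 mm above its lower end), standing in another hole of the rack: to be left there. Origin: centre of its lower end.
- driver_b: Nut driver with a yellow handle, same sizes as the blue one, standing in another hole of the rack: to be left there. Origin: centre of its lower end.
- board: Loose green circuit board 150 x 100 mm with components up to 40 mm tall, lying in the fixture's nest 14 mm above the table, all of it under the level of the bar: to be left there. Origin: centre of its underside.
- meter: Multimeter, orange and black, 185 (x) x 85 (y) x 36 mm with a knob on top up to 50 mm, lying on its back on the side of the fixture away from the rack: to be left alone. Origin: centre of its underside.
Things that resemble listed ones, but are neither listed nor needed, are in the scene too. What is shaped like the pin but orange or pink is not meant.

How it is judged:
By the outcome, as a careful person would: the job done as asked, in the order asked, and still so for the second after the job is handed in, with the robot touching nothing.
It also fails if it takes over 58 s, if anything falls off the work surface, if the arm or the gripper's body presses on something with over 40 N, if the wrist force passes 120 N, or if a joint passes its speed limit or range.

## Working session

There is one attempt and no reset: what is moved stays moved. The work goes in short steps, Python scripts to look and compute and a tool call to move; the robot and the scene stay as the last step left them, time stands still between calls to the robot, and variables do not carry over. Pictures are saved under pics/ and viewed, about 8 in all and at most 12, crops included, and the job is handed in when it is done.

Besides the shell and the picture viewer there is one more tool, called as a command line: name --argument value ..., lists and objects as JSON in quotes. drive_tool: Moves the arm, as the interface text tells. Its arguments: {"type":"object","properties":{"targets":{"type":"array"},"force":{"type":"number"}},"required":["targets"]}

```bash
mkdir -p pics
cat > h.py <<'E'
import numpy as np, cv2
from rig import sense, grab_frame, sign_off, grip_point_offset
def cam(f):
    fl=240/np.tan(np.radians(f["vertical_fov"])/2)
    return np.array([[fl,0,f["cx"]],[0,fl,f["cy"]],[0,0,1.]]), np.array([f["k1"],0,0,0,0.])
def ray(f,uv):
    K,d=cam(f); p=cv2.undistortPoints(np.array([[uv]],float),K,d)[0,0]
    T=np.array(f["world_from_camera"]); r=T[:3,:3]@np.array([p[0],p[1],1]); return T[:3,3],r
def onz(f,uv,z):
    o,r=ray(f,uv); return o+r*(z-o[2])/r[2]
def proj(f,P):
    K,d=cam(f); T=np.linalg.inv(np.array(f["world_from_camera"]))
    q=T[:3,:3]@np.asarray(P,float)+T[:3,3]
    return cv2.projectPoints(q[None,None],np.zeros(3),np.zeros(3),K,d)[0][0,0]
E
python3 - <<'E'
from h import *
import pickle
F={n:grab_frame(n) for n in("side","top","wrist")}
pickle.dump(F,open('F0.pkl','wb'))
for n,f in F.items():
    cv2.imwrite(f'pics/{n}0.png',f['color']); print(n,f['vertical_fov'],f['cx'],f['cy'],f['k1'],np.round(f['world_from_camera'],3).tolist())
s=sense(); print(s,grip_point_offset)
E
```

```text
side 44.81265040405682 321.82101517267 231.59413526769023 0.0129203877906539 [[0.86, -0.34, 0.381, 90.032], [-0.51, -0.601, 0.615, -649.191], [0.021, -0.723, -0.69, 883.828], [0.0, 0.0, 0.0, 1.0]]
top 48.12563546197689 320.26461135200066 242.16340732320248 -0.10342721399595604 [[-0.028, -0.999, 0.036, 471.941], [-1.0, 0.028, -0.001, 22.7], [-0.0, -0.036, -0.999, 1297.745], [0.0, 0.0, 0.0, 1.0]]
wrist 67.35567176103406 323.80234312922937 239.23548319839682 -0.07481977714562071 [[0.414, 0.868, 0.275, 186.82], [0.91, -0.394, -0.127, 602.048], [-0.002, 0.303, -0.953, 373.104], [0.0, 0.0, 0.0, 1.0]]
{'clock': 0.15, 'qpos': array([ 1.14260651e+00,  3.53492450e-01,  1.63396399e+00, -2.86088181e-05,
        1.15519880e+00, -2.36722762e-03]), 'qvel': array([ 0.00152867, -0.00151423, -0.00240634, -0.00255366, -0.00126478,
        0.00020654]), 'joint_efforts': array([-9.90252447e-04, -6.05628276e+01, -3.42338097e+01, -6.90176603e-05,
        6.09883122e-03,  1.71895309e-06]), 'eef_pos': array([258.03725934, 568.93118853, 303.33168727]), 'tcp_rot': array([-3.14053001e+00,  2.36457644e-05,  2.71578164e+00]), 'contact_force': array([ 0.09436589, -0.98084986,  0.32041744]), 'wrist_torque': array([-0.01086693,  0.01060512,  0.05314119]), 'opening': 0.9971144668309618} 53.900000000000006
```

View pics/top0.png

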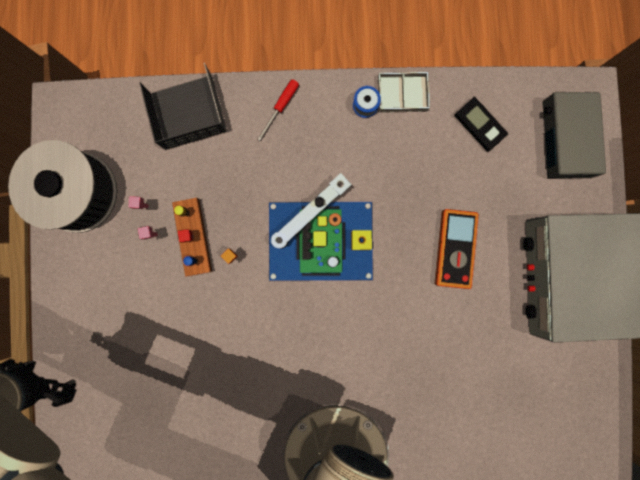

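View pics/side0.png

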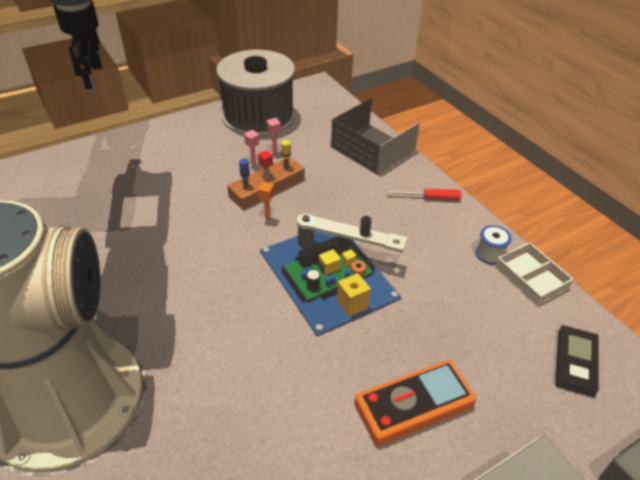

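Top: hinge at (279,240), knob (320,202), bar hole (340,184), post (362,240), red pin head (184,236) between the yellow (180,211) and blue (190,260) drivers. An orange decoy stands at (229,256). The side view agrees.

Run:
```python
from h import *
import pickle
F=pickle.load(open('F0.pkl','rb')); t=F['top'];s=F['side']
def cen(f,box,lo,hi):
    x0,y0,x1,y1=box; m=cv2.inRange(cv2.cvtColor(f['color'],cv2.COLOR_BGR2HSV)[y0:y1,x0:x1],lo,hi)
    n,l,st,c=cv2.connectedComponentsWithStats(m); i=1+np.argmax(st[1:,4]); return c[i]+[x0,y0],st[i]
red=((0,150,90),(6,255,255))
c,st=cen(t,(165,220,205,250),*red); print('red top',c,st,onz(t,c,100))
c2,st2=cen(s,(250,140,285,175),*red); print('red side',c2,st2)
# triangulate
o1,r1=ray(t,c);o2,r2=ray(s,c2)
A=np.stack([r1,-r2],1);k=np.linalg.lstsq(A,o2-o1,rcond=None)[0];print('tri',o1+r1*k[0],o2+r2*k[1])
for n,b,h in(('post',(345,222,380,258),64),):
    c,st=cen(t,b,(22,150,120),(35,255,255)); print(n,c,st,onz(t,c,h))
c,st=cen(t,(255,190,385,295),(100,120,30),(125,255,255));print('base',st)
for n,b in(('ydrv',(170,200,195,222)),):
    c,_=cen(t,b,(22,150,120),(35,255,255));print(n,c,onz(t,c,107))
c,_=cen(t,(178,250,205,272),(100,120,60),(125,255,255));print('bdrv',c,onz(t,c,107))
for n,uv,z in(('hinge',(279,240),76),('knob',(320,202),116),('hole',(340.5,184),76)):print(n,onz(t,uv,z))
for uv in((273,207),(368.5,206),(368.5,276),(272.5,276)):print('corner',onz(t,uv,8))
for uv in((174,200),(199,198),(210,271),(185,275)):print('rack',onz(t,uv,35))
x=t['color'][165:290,160:385]; cv2.imwrite('pics/c1.png',cv2.resize(x,None,fx=3.5,fy=3.5,interpolation=cv2.INTER_CUBIC))
```

```text
red top [183.86805556 235.29166667] [ 13   9  13  13 144] [539.01911781 327.93463841 100.        ]
red side [265.35326087 158.45108696] [  9  10  14  18 184]
tri [539.72097898 331.12841394  87.4675698 ] [540.93843227 330.49155879  87.37345484]
post [361.30769231 239.9408284 ] [  7   9  20  19 338] [518.72967945 -72.39051019  64.        ]
base [  15   12  102   78 2830]
ydrv [178.31884058 209.84057971] [596.04701301 337.78401403 107.        ]
bdrv [188.09677419 260.5       ] [482.11455975 317.69530004 107.        ]
hinge [523.40081101 115.82633394  76.        ]
knob [603.09433868  20.18029602 116.        ]
hole [647.56812836 -27.92142404  76.        ]
corner [606.24419269 133.51355108   8.        ]
corner [602.19600355 -96.62437255   8.        ]
corner [433.84756849 -91.3482919    8.        ]
corner [440.30747694 138.84452653   8.        ]
rack [627.36852591 366.91719815  35.        ]
rack [630.19501605 306.69592383  35.        ]
rack [456.6034972  283.82478802  35.        ]
rack [448.68087288 343.68586451  35.        ]
```

View pics/c1.png

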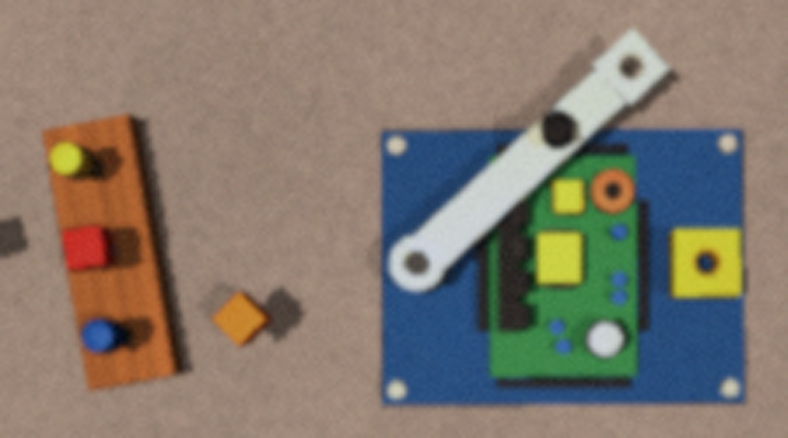

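The crop gives the hinge at (279,240), the bar hole at (340,184) and the post hole at (362,240) in full-image pixels. The knob-to-hinge and post-to-hinge distances agree with the given 125 and 190 mm. Next I go above the knob and look with the wrist camera.

```bash
cat >> h.py <<'E'
from scipy.spatial.transform import Rotation as Ro
def goto(grip,ang):
    """shift (m) and rotvec in tool axes to bring grasp point to grip with tool y at world angle ang, tool down"""
    s=sense(); R=Ro.from_euler('xyz',s['tcp_rot']).as_matrix()
    y=np.array([np.cos(ang),np.sin(ang),0]); z=np.array([0,0,-1.]); T=np.stack([np.cross(y,z),y,z],1)
    d=np.asarray(grip,float)-z*grip_point_offset-s['eef_pos']
    print('shift m',np.round(R.T@d/1000,4),'rot',np.round(Ro.from_matrix(R.T@T).as_rotvec(),4))
E
python3 -c "
from h import *
goto([603.1,20.2,230],0.712)"
```

```text
shift m [-0.5409 -0.3572  0.0198] rot [-1.00e-03  3.00e-04  4.33e-01]
```

drive_tool --targets '[-0.541, -0.357, 0.02, 0, 0, 0.433, 1, -0.541, -0.357, 0.02, 0, 0, 0.433, 1, -0.541, -0.357, 0.02, 0, 0, 0.433, 1, -0.541, -0.357, 0.02, 0, 0, 0.433, 1, -0.541, -0.357, 0.02, 0, 0, 0.433, 1, -0.541, -0.357, 0.02, 0, 0, 0.433, 1, -0.541, -0.357, 0.02, 0, 0, 0.433, 1, -0.541, -0.357, 0.02, 0, 0, 0.433, 1, -0.541, -0.357, 0.02, 0, 0, 0.433, 1, -0.541, -0.357, 0.02, 0, 0, 0.433, 1, -0.541, -0.357, 0.02, 0, 0, 0.433, 1, -0.541, -0.357, 0.02, 0, 0, 0.433, 1]'

```text
clock: 1.15
eef_pos: [525.0, 144.2, 288.4]
tcp_rot: [3.142, -0.0, 2.283]
contact_force: [1.0, 1.0, 0.8]
opening: 1.001
```

```bash
python3 -c "
from h import *
print(sense()['eef_pos'],sense()['qpos'])
goto([603.1,20.2,230],0.712)"
```

```text
[524.96744035 144.2322177  288.44155803] [ 2.65344399e-01  2.44451398e-01  1.82228501e+00  6.77594580e-05
  1.07480180e+00 -4.46672105e-01]
shift m [-0.1449 -0.0219  0.0045] rot [ 0.0001 -0.     -0.    ]
```

drive_tool --targets '[-0.145, -0.022, 0.004, 0, 0, 0, 1, -0.145, -0.022, 0.004, 0, 0, 0, 1, -0.145, -0.022, 0.004, 0, 0, 0, 1, -0.145, -0.022, 0.004, 0, 0, 0, 1, -0.145, -0.022, 0.004, 0, 0, 0, 1, -0.145, -0.022, 0.004, 0, 0, 0, 1, -0.145, -0.022, 0.004, 0, 0, 0, 1]'

```text
clock: 1.73
eef_pos: [601.8, 22.5, 284.1]
tcp_rot: [-3.141, -0.001, 2.282]
contact_force: [-0.2, -0.7, -0.2]
opening: 1.001
```

```bash
python3 -c "
from h import *
f=grab_frame('wrist'); im=f['color'].copy()
print(sense()['eef_pos'])
for n,P in (('knob',(603.1,20.2,116)),('hole',(647.6,-27.9,76)),('hinge',(523.4,115.8,76)),('post',(518.7,-74,64))):
    q=proj(f,P); print(n,q); cv2.drawMarker(im,tuple(int(v) for v in q),(255,0,255),0,14,1)
cv2.imwrite('pics/w1.png',im); import pickle; pickle.dump(f,open('w1.pkl','wb'))
goto([603.1,20.2,102],0.712)"
```

```text
[601.76426896  22.92004608 284.27789066]
knob [323.07960299 247.04840619]
hole [325.99681458 304.01325431]
hinge [325.93530781  63.47651636]
post [177.59431957 245.32200438]
shift m [-0.003  -0.0007  0.1284] rot [-0.0004 -0.0007  0.0005]
```

View pics/w1.png

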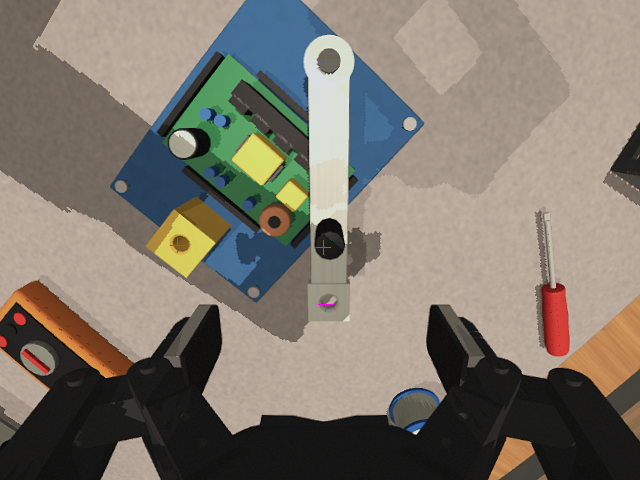

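The wrist view shows the bar along the image's vertical: hinge (329,61), hole (329,302), post hole (181,244). My predictions are only about 3 px off. Descend on the knob.

```bash
python3 -c "
from h import *
import pickle
f=pickle.load(open('w1.pkl','rb'))
h=onz(f,(329,61),76);o=onz(f,(329,303),76);p=onz(f,(181,244),64)
print(h,o,p,np.linalg.norm(h-o)); k=h+(o-h)*125/190; print('knob',k)
goto([k[0],k[1],102],np.arctan2(*(o-h)[[1,0]])+np.pi/2)"
```

```text
[523.96732816 118.48062937  76.        ] [648.91979632 -25.47646541  76.        ] [520.30581476 -71.03013033  64.        ] 190.62204604163355
knob [606.17289932  23.77201439  76.        ]
shift m [-0.0023  0.0039  0.1284] rot [-0.0004 -0.0007 -0.0023]
```

drive_tool --targets '[-0.002, 0.003, 0.03, 0, 0, 0, 1, -0.002, 0.003, 0.06, 0, 0, 0, 1, -0.002, 0.003, 0.09, 0, 0, 0, 1, -0.002, 0.003, 0.115, 0, 0, 0, 1, -0.002, 0.003, 0.128, 0, 0, 0, 1, -0.002, 0.003, 0.128, 0, 0, 0, 0.5, -0.002, 0.003, 0.128, 0, 0, 0, 0.2, -0.002, 0.003, 0.128, 0, 0, 0, 0.15, -0.002, 0.003, 0.128, 0, 0, 0, 0.1, -0.002, 0.003, 0.128, 0, 0, 0, 0.1, -0.002, 0.003, 0.128, 0, 0, 0, 0.1, -0.002, 0.003, 0.128, 0, 0, 0, 0.1]' --force 25

```text
clock: 2.78
eef_pos: [606.8, 22.6, 158.0]
tcp_rot: [3.14, 0.001, 2.283]
contact_force: [-1.2, 0.3, 5.9]
opening: 0.253
```

drive_tool --targets '[0.0002, -0.0077, 0, 0, 0, 0.062, 0.1, 0.001, -0.0155, 0, 0, 0, 0.124, 0.1, 0.0022, -0.0231, 0, 0, 0, 0.186, 0.1, 0.0038, -0.0307, 0, 0, 0, 0.248, 0.1, 0.006, -0.0381, 0, 0, 0, 0.31, 0.1, 0.0085, -0.0454, 0, 0, 0, 0.372, 0.1, 0.0116, -0.0526, 0, 0, 0, 0.434, 0.1, 0.0151, -0.0595, 0, 0, 0, 0.496, 0.1, 0.019, -0.0662, 0, 0, 0, 0.558, 0.1, 0.0233, -0.0726, 0, 0, 0, 0.62, 0.1, 0.0263, -0.0766, 0, 0, 0, 0.66, 0.1, 0.0294, -0.0805, 0, 0, 0, 0.7, 0.1]'

```text
clock: 3.78
eef_pos: [526.7, -8.2, 158.0]
tcp_rot: [3.138, 0.0, 1.581]
contact_force: [1.0, -1.6, 6.8]
opening: 0.251
```

```bash
python3 -c "
from h import *
s=sense();print(s['contact_force'],s['wrist_torque'],s['eef_pos'],s['tcp_rot'],s['opening'])"
```

```text
[ 0.98896904 -1.58921614  6.76458745] [-0.16330922  0.076046    0.0961576 ] [526.66482935  -8.19649154 157.99062769] [3.13848345e+00 4.92843951e-04 1.58076635e+00] 0.2512874772475436
```

drive_tool --targets '[0, -0.002, 0, 0, 0, 0.016, 0.1, 0, -0.004, 0, 0, 0, 0.032, 0.1, 0, -0.006, 0, 0, 0, 0.042, 0.1, 0, -0.007, 0, 0, 0, 0.042, 0.1, 0, -0.007, 0, 0, 0, 0.042, 0.1, 0, -0.007, 0, 0, 0, 0.042, 0.1]'

```text
clock: 4.28
eef_pos: [521.3, -8.2, 158.0]
tcp_rot: [3.136, 0.0, 1.541]
contact_force: [6.4, -1.3, 1.9]
opening: 0.25
```

drive_tool --targets '[0, -0.001, 0, 0, 0, 0, 0.1, 0, -0.002, 0, 0, 0, 0, 0.1, 0, -0.002, 0, 0, 0, 0, 0.1, 0, -0.002, 0, 0, 0, 0, 0.1]'

```text
clock: 4.62
eef_pos: [521.0, -8.2, 158.1]
tcp_rot: [3.132, 0.0, 1.541]
contact_force: [13.1, -1.7, -6.1]
opening: 0.249
```

The bar is at its stop: force rises with no further motion. Release, rise and look.

drive_tool --targets '[0, 0, 0, 0, 0, 0, 0.4, 0, 0, 0, 0, 0, 0, 0.7, 0, 0, 0, 0, 0, 0, 1, 0, 0, 0, 0, 0, 0, 1, 0, 0, 0, 0, 0, 0, 1, 0, 0, -0.04, 0, 0, 0, 1, 0, 0, -0.08, 0, 0, 0, 1, 0, 0, -0.12, 0, 0, 0, 1, 0, 0, -0.12, 0, 0, 0, 1, 0, 0, -0.12, 0, 0, 0, 1, 0, 0, -0.12, 0, 0, 0, 1]'

```text
clock: 5.53
eef_pos: [516.4, -7.8, 276.2]
tcp_rot: [-3.141, 0.0, 1.541]
contact_force: [-1.2, -0.5, 0.7]
opening: 1.001
```

```bash
python3 -c "
from h import *
import pickle
f=grab_frame('wrist'); pickle.dump(f,open('w2.pkl','wb')); cv2.imwrite('pics/w2.png',f['color'])
print(sense()['eef_pos'],sense()['tcp_rot'],sense()['qpos'],proj(f,(519.5,-72.5,76)))
goto([540,330.8,230],1.746)
goto([540,330.8,230],1.746-np.pi)"
```

```text
[515.97307244  -7.82023843 275.39942105] [-3.13964184e+00  1.78354735e-05  1.54076590e+00] [-1.80648131e-02  2.16319095e-01  1.89206165e+00  6.40501631e-06
  1.03516280e+00  1.19623545e-02] [330.8576076 304.2288601]
shift m [ 0.3392  0.0138 -0.0085] rot [-1.400e-03 -1.700e-03 -1.776e+00]
shift m [ 0.3392  0.0138 -0.0085] rot [-1.6000e-03  1.3000e-03  1.3656e+00]
```

View pics/w2.png

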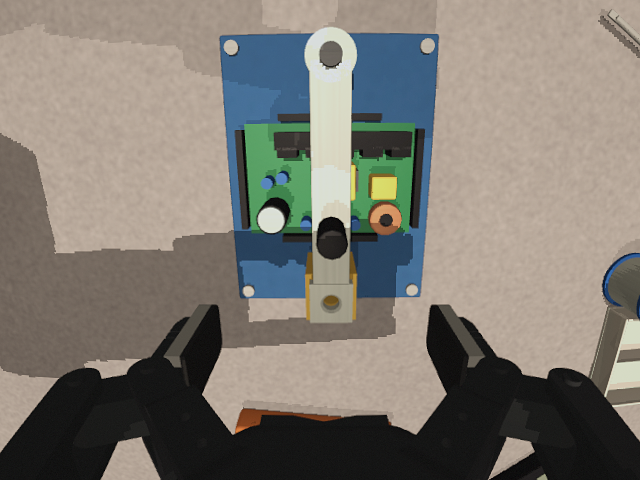

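The bar lies shut along the fixture, its hole at (331,302) over the yellow post, and the board is undisturbed. Now I go above the pin.

drive_tool --targets '[0.339, 0.014, -0.008, 0, 0, -1.776, 1, 0.339, 0.014, -0.008, 0, 0, -1.776, 1, 0.339, 0.014, -0.008, 0, 0, -1.776, 1, 0.339, 0.014, -0.008, 0, 0, -1.776, 1, 0.339, 0.014, -0.008, 0, 0, -1.776, 1, 0.339, 0.014, -0.008, 0, 0, -1.776, 1, 0.339, 0.014, -0.008, 0, 0, -1.776, 1, 0.339, 0.014, -0.008, 0, 0, -1.776, 1, 0.339, 0.014, -0.008, 0, 0, -1.776, 1, 0.339, 0.014, -0.008, 0, 0, -1.776, 1, 0.339, 0.014, -0.008, 0, 0, -1.776, 1, 0.339, 0.014, -0.008, 0, 0, -1.776, 1]'

```text
clock: 6.58
eef_pos: [540.0, 330.7, 281.8]
tcp_rot: [-3.139, -0.003, 3.048]
contact_force: [-0.4, -0.3, 0.6]
opening: 1.002
```

```bash
python3 -c "
from h import *
import pickle
f=pickle.load(open('w2.pkl','rb')); print('hole',onz(f,(331,302),76),'hinge',onz(f,(331,54),76))
goto([540,330.8,230],1.746)"
```

```text
hole [519.66979711 -70.42007357  76.        ] hinge [524.43910747 118.3951439   76.        ]
shift m [ 0.      0.0001 -0.0021] rot [-0.0021 -0.0037 -0.2688]
```

drive_tool --targets '[0, 0, 0, 0, 0, -0.269, 1, 0, 0, 0, 0, 0, -0.269, 1, 0, 0, 0, 0, 0, -0.269, 1, 0, 0, 0, 0, 0, -0.269, 1, 0, 0, 0, 0, 0, -0.269, 1]'

```text
clock: 7.0
eef_pos: [540.7, 330.4, 283.3]
tcp_rot: [-3.141, -0.002, -2.977]
contact_force: [0.5, 0.2, 0.0]
opening: 1.001
```

```bash
python3 -c "
from h import *
import pickle
f=grab_frame('wrist'); pickle.dump(f,open('w3.pkl','wb'));im=f['color'].copy()
q=proj(f,(540,330.8,100));print(q,sense()['eef_pos'],sense()['tcp_rot']);cv2.drawMarker(im,tuple(int(v) for v in q),(255,0,255),0,14,1)
m=cv2.inRange(cv2.cvtColor(f['color'],cv2.COLOR_BGR2HSV),(0,150,60),(7,255,255))
n,l,st,c=cv2.connectedComponentsWithStats(m); print([ (a.tolist(),b.round(1).tolist()) for a,b in zip(st[1:],c[1:]) if a[4]>60])
cv2.imwrite('pics/w3.png',im)
goto([540,330.8,86],1.746)"
```

```text
[323.42358107 235.67894151] [540.7696681  330.41764242 283.61586012] [-3.14106877e+00 -1.29933103e-03 -2.97679384e+00]
[([306, 209, 37, 42, 1433], [323.5, 229.4])]
shift m [0.0005 0.0006 0.1437] rot [-0.0005 -0.0013 -0.0104]
```

View pics/w3.png

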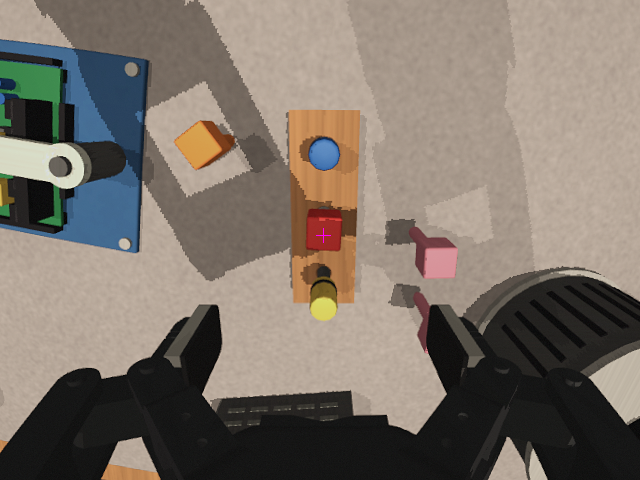

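The red head is at (324,232) between the blue (324,154) and yellow (323,308) handles, within 2 mm of my estimate. A pink decoy at (435,258) is close to the right finger, so I descend with the jaws partly shut.

```bash
python3 -c "
from h import *
import pickle
f=pickle.load(open('w3.pkl','rb')); p=onz(f,(324.5,232.5),100);print(p, onz(f,(436,258),95))
goto([p[0],p[1],86],1.746)"
```

```text
[537.46672347 331.18284518 100.        ] [545.09132477 419.5316925   95.        ]
shift m [0.0029 0.0014 0.1437] rot [-0.0005 -0.0013 -0.0104]
```

drive_tool --targets '[0.002, 0.001, 0, 0, 0, -0.01, 0.6, 0.002, 0.001, 0, 0, 0, -0.01, 0.6, 0.002, 0.001, 0.03, 0, 0, -0.01, 0.6, 0.002, 0.001, 0.06, 0, 0, -0.01, 0.6, 0.002, 0.001, 0.09, 0, 0, -0.01, 0.6, 0.002, 0.001, 0.12, 0, 0, -0.01, 0.6, 0.002, 0.001, 0.144, 0, 0, -0.01, 0.6, 0.002, 0.001, 0.144, 0, 0, -0.01, 0.6, 0.002, 0.001, 0.144, 0, 0, -0.01, 0.3, 0.002, 0.001, 0.144, 0, 0, -0.01, 0.1, 0.002, 0.001, 0.144, 0, 0, -0.01, 0.1, 0.002, 0.001, 0.144, 0, 0, -0.01, 0.1]' --force 60

```text
clock: 8.05
eef_pos: [539.7, 331.6, 142.3]
tcp_rot: [3.141, 0.003, -2.964]
contact_force: [0.3, -0.4, -0.4]
opening: 0.294
```

drive_tool --targets '[0, 0, 0, 0, 0, 0, 0.1, 0, 0, 0, 0, 0, 0, 0.1, 0, 0, 0, 0, 0, 0, 0.1, 0, 0, 0, 0, 0, 0, 0.1]'

```text
clock: 8.38
eef_pos: [539.7, 331.7, 142.1]
tcp_rot: [3.141, 0.003, -2.963]
contact_force: [-0.4, -1.0, 6.2]
opening: 0.291
```

drive_tool --targets '[0, 0, -0.01, 0, 0, 0, 0.1, 0, 0, -0.025, 0, 0, 0, 0.1, 0, 0, -0.045, 0, 0, 0, 0.1, 0, 0, -0.07, 0, 0, 0, 0.1, 0, 0, -0.1, 0, 0, 0, 0.1, 0, 0, -0.13, 0, 0, 0, 0.1, 0, 0, -0.13, 0, 0, 0, 0.1, 0, 0, -0.13, 0, 0, 0, 0.1, 0, 0, -0.13, 0, 0, 0, 0.1]'

```text
clock: 9.13
eef_pos: [538.4, 331.1, 270.5]
tcp_rot: [3.142, -0.0, -2.963]
contact_force: [-0.2, 0.2, -1.6]
opening: 0.298
```

```bash
python3 -c "
from h import *
s=sense();print(s['contact_force'],s['opening'])
f=grab_frame('side');cv2.imwrite('pics/s1.png',f['color'])
goto([519.6,-71.5,218],-0.028)"
```

```text
[-0.22124671  0.20798455 -1.56743584] 0.2975841050356769
shift m [ 0.0896 -0.3927 -0.0019] rot [-1.800e-03 -7.000e-04  1.777e+00]
```

View pics/s1.png

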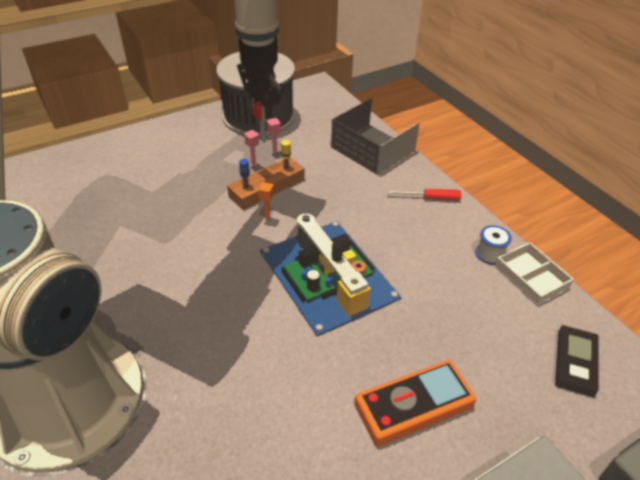

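The pin is in the gripper and clear of the rack (around (260,115)), with both drivers still standing. Move over the post.

drive_tool --targets '[0.09, -0.393, -0.002, 0, 0, 1.777, 0.1, 0.09, -0.393, -0.002, 0, 0, 1.777, 0.1, 0.09, -0.393, -0.002, 0, 0, 1.777, 0.1, 0.09, -0.393, -0.002, 0, 0, 1.777, 0.1, 0.09, -0.393, -0.002, 0, 0, 1.777, 0.1, 0.09, -0.393, -0.002, 0, 0, 1.777, 0.1, 0.09, -0.393, -0.002, 0, 0, 1.777, 0.1, 0.09, -0.393, -0.002, 0, 0, 1.777, 0.1, 0.09, -0.393, -0.002, 0, 0, 1.777, 0.1, 0.09, -0.393, -0.002, 0, 0, 1.777, 0.1, 0.09, -0.393, -0.002, 0, 0, 1.777, 0.1, 0.09, -0.393, -0.002, 0, 0, 1.777, 0.1]'

```text
clock: 10.18
eef_pos: [519.0, -73.3, 271.1]
tcp_rot: [-3.139, -0.001, 1.81]
contact_force: [-0.1, 0.2, -0.6]
opening: 0.291
```

```bash
python3 -c "
from h import *
goto([519.6,-71.5,186],-0.028)"
```

```text
shift m [0.0016 0.0011 0.0312] rot [-0.0026 -0.0006  0.2675]
```

drive_tool --targets '[0.002, 0.001, 0.031, 0, 0, 0.268, 0.1, 0.002, 0.001, 0.031, 0, 0, 0.268, 0.1, 0.002, 0.001, 0.031, 0, 0, 0.268, 0.1, 0.002, 0.001, 0.031, 0, 0, 0.268, 0.1, 0.002, 0.001, 0.031, 0, 0, 0.268, 0.1, 0.002, 0.001, 0.031, 0, 0, 0.268, 0.1]'

```text
clock: 10.68
eef_pos: [520.7, -69.3, 241.8]
tcp_rot: [3.141, 0.0, 1.555]
contact_force: [0.3, -0.3, -1.0]
opening: 0.297
```

```bash
python3 -c "
from h import *
import pickle
f=grab_frame('wrist'); g=grab_frame('side'); pickle.dump((f,g),open('w4.pkl','wb')); s=sense(); print(s['eef_pos'],s['tcp_rot'],s['contact_force'])
for q in (f,g): print(proj(q,(519.6,-71.5,103)),proj(q,(519.6,-71.5,76)))
a=cv2.resize(f['color'][150:400,200:460],None,fx=1.54,fy=1.54); b=cv2.resize(g['color'][190:320,280:415],(400,385),interpolation=cv2.INTER_CUBIC)
cv2.imwrite('pics/w4.png',np.hstack([a[:385,:400],b]))"
```

```text
[520.67935818 -69.27374661 241.87095571] [3.14084453e+00 1.07712772e-04 1.55374791e+00] [ 0.25622256 -0.31778723 -1.49506229]
[323.01119932 261.33896733] [323.1000544  247.19715958]
[354.08614584 270.87168935] [353.22904262 280.75105787]
```

View pics/w4.png

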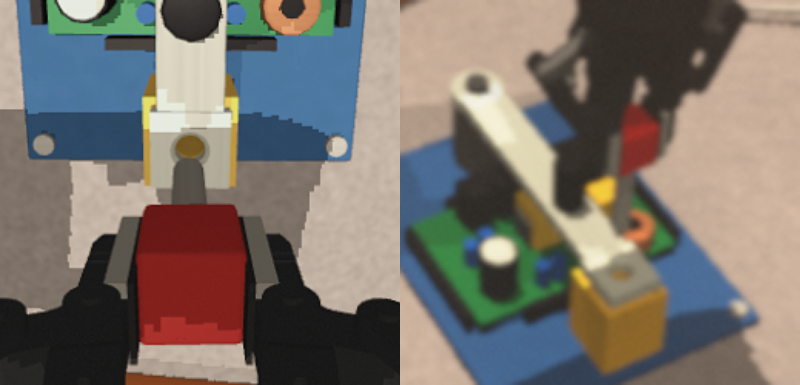

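The wrist half shows the hole at about (324,246) and the nose at about (322,256), with the TCP 2 mm short in y. I correct by −2.4 mm in y and +1 mm in x, lower to just above the bar and look again.

drive_tool --targets '[-0.0024, 0.001, 0.01, 0, 0, 0, 0.1, -0.0024, 0.001, 0.02, 0, 0, 0, 0.1, -0.0024, 0.001, 0.02, 0, 0, 0, 0.1, -0.0024, 0.001, 0.02, 0, 0, 0, 0.1, -0.0024, 0.001, 0.02, 0, 0, 0, 0.1]'

```text
clock: 11.2
eef_pos: [521.3, -71.7, 221.1]
tcp_rot: [-3.141, -0.0, 1.552]
contact_force: [-0.9, -0.6, -1.1]
opening: 0.295
```

```bash
python3 -c "
from h import *
import pickle
f=grab_frame('wrist'); s=sense(); print(s['eef_pos'],s['tcp_rot'],s['contact_force'])
x,y,z=s['eef_pos']
for P in ((x,y,z-137),(x,y,76)): print(proj(f,P))
cv2.imwrite('pics/w5.png',cv2.resize(f['color'][180:330,225:425],None,fx=4,fy=4,interpolation=cv2.INTER_CUBIC))"
```

```text
[521.45891598 -71.71482566 221.41722241] [-3.14146675e+00 -2.46581844e-05  1.55192355e+00] [-0.65259183 -0.29029237 -1.22583765]
[325.35223778 259.15903047]
[325.31793269 254.43705053]
```

View pics/w5.png

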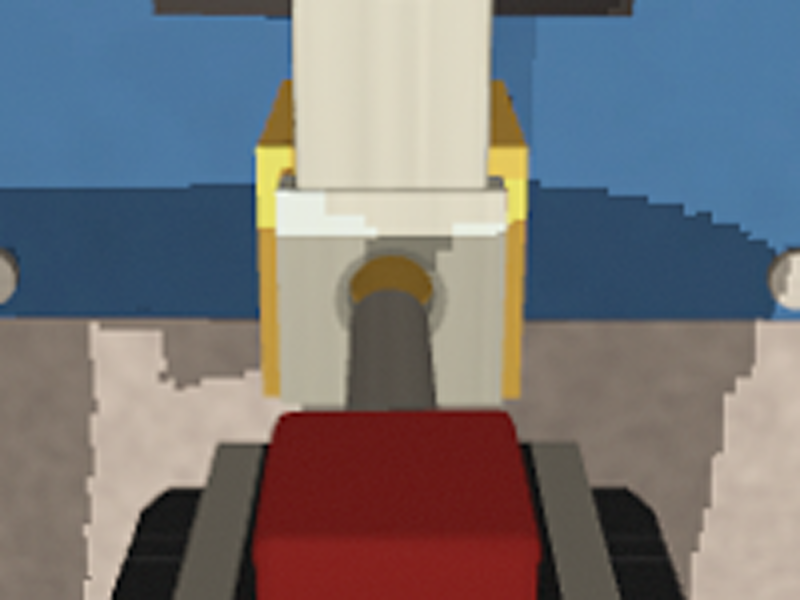

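The nose is centred on the hole in x (crop 390 against 391) and where expected in y. Insert gradually.

drive_tool --targets '[0, 0, 0.004, 0, 0, 0, 0.1, 0, 0, 0.008, 0, 0, 0, 0.1, 0, 0, 0.012, 0, 0, 0, 0.1, 0, 0, 0.016, 0, 0, 0, 0.1, 0, 0, 0.02, 0, 0, 0, 0.1, 0, 0, 0.02, 0, 0, 0, 0.1]'

```text
clock: 11.75
eef_pos: [521.2, -72.0, 200.6]
tcp_rot: [-3.141, 0.001, 1.552]
contact_force: [0.7, -3.7, -2.0]
opening: 0.293
```

drive_tool --targets '[0, -0.0005, 0.004, 0, 0, 0, 0.1, 0, -0.0005, 0.008, 0, 0, 0, 0.1, 0, -0.0005, 0.012, 0, 0, 0, 0.1, 0, -0.0005, 0.016, 0, 0, 0, 0.1, 0, -0.0005, 0.02, 0, 0, 0, 0.1, 0, -0.0005, 0.02, 0, 0, 0, 0.1]'

```text
clock: 12.25
eef_pos: [520.9, -72.0, 180.6]
tcp_rot: [-3.142, 0.001, 1.552]
contact_force: [2.0, -5.1, -3.8]
opening: 0.292
```

drive_tool --targets '[-0.0007, 0, 0.004, 0, 0, 0, 0.1, -0.0007, 0.0003, 0.009, 0, 0, 0, 0.1, -0.0007, 0.0003, 0.014, 0, 0, 0, 0.1, -0.0007, 0.0003, 0.019, 0, 0, 0, 0.1, -0.0007, 0.0003, 0.024, 0, 0, 0, 0.1, -0.0007, 0.0003, 0.028, 0, 0, 0, 0.1, -0.0007, 0.0003, 0.028, 0, 0, 0, 0.1]'

```text
clock: 12.83
eef_pos: [520.8, -72.4, 152.4]
tcp_rot: [-3.14, -0.0, 1.552]
contact_force: [0.2, -4.1, -3.5]
opening: 0.291
```

drive_tool --targets '[0, 0, 0.002, 0, 0, 0, 0.1, 0, 0, 0.004, 0, 0, 0, 0.1, 0, 0, 0.005, 0, 0, 0, 0.1, 0, 0, 0.006, 0, 0, 0, 0.1, 0, 0, 0.006, 0, 0, 0, 0.1]'

```text
clock: 13.25
eef_pos: [521.9, -72.5, 148.5]
tcp_rot: [3.14, 0.0, 1.552]
contact_force: [-1.6, -4.0, 10.5]
opening: 0.296
```

Contact at the expected height (TCP 148). I press a little more, then release and rise.

drive_tool --targets '[0, 0, 0.001, 0, 0, 0, 0.1, 0, 0, 0.002, 0, 0, 0, 0.1, 0, 0, 0.002, 0, 0, 0, 0.1]'

```text
clock: 13.5
eef_pos: [522.1, -72.6, 148.2]
tcp_rot: [3.14, 0.0, 1.552]
contact_force: [-8.2, -4.3, 32.2]
opening: 0.299
```

drive_tool --targets '[0, 0, -0.002, 0, 0, 0, 0.4, 0, 0, -0.002, 0, 0, 0, 0.6, 0, 0, -0.002, 0, 0, 0, 0.7, 0, 0, -0.002, 0, 0, 0, 0.7, 0, 0, -0.002, 0, 0, 0, 0.7, 0, 0, -0.04, 0, 0, 0, 0.7, 0, 0, -0.08, 0, 0, 0, 0.7, 0, 0, -0.12, 0, 0, 0, 0.7, 0, 0, -0.14, 0, 0, 0, 0.7, 0, 0, -0.14, 0, 0, 0, 0.7, 0, 0, -0.14, 0, 0, 0, 0.7]'

```text
clock: 14.42
eef_pos: [521.6, -72.4, 286.3]
tcp_rot: [3.139, 0.0, 1.552]
contact_force: [-0.3, 0.1, -1.3]
opening: 0.701
```

```bash
python3 -c "
from h import *
f=grab_frame('wrist');g=grab_frame('side'); s=sense(); print(s['eef_pos'],s['contact_force'],s['opening'])
b=cv2.resize(g['color'][190:320,260:420],(492,400),interpolation=cv2.INTER_CUBIC)
cv2.imwrite('pics/w6.png',np.hstack([f['color'][0:400,170:470],b]))
F0=__import__('pickle').load(open('F0.pkl','rb'))['side']['color']
print('head ends side px if home:',proj(g,(520.5,-72,76)),proj(g,(520.5,-72,106)))"
```

```text
[520.44054038 -72.2563883  284.14613042] [-0.22762775 -0.09724381 -0.1447105 ] 0.6951809011228942
head ends side px if home: [353.78439233 280.74684429] [354.74945187 269.74857188]
```

View pics/w6.png

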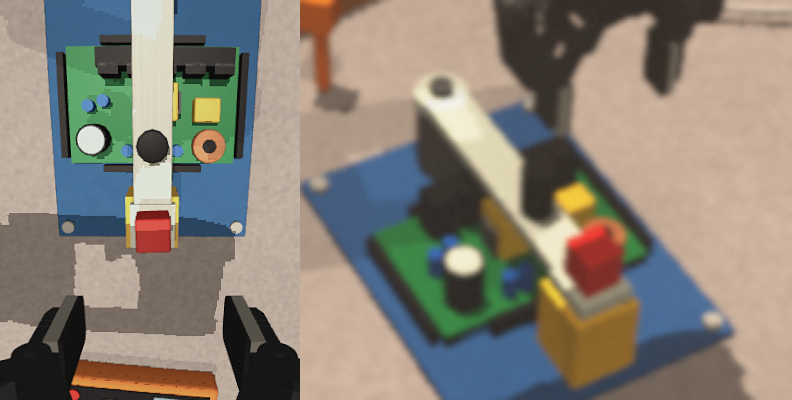

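The head sits flat on the bar over the post (left half (152,232), right half (594,260)). The bar is shut, the board is in its nest and the gripper is clear. One check that the drivers and meter have not moved, then hand in.

```bash
python3 -c "
from h import *
import pickle
a=pickle.load(open('F0.pkl','rb'))['side']['color'];g=grab_frame('side')['color']
for n,(x0,y0,x1,y1),lo,hi in (('blue',(230,150,255,185),(100,90,40),(125,255,255)),('yellow',(275,135,296,162),(22,110,90),(35,255,255)),('meter',(345,350,485,450),(3,150,120),(16,255,255))):
    print(n,[tuple(np.round(list(cv2.moments(cv2.inRange(cv2.cvtColor(i[y0:y1,x0:x1],cv2.COLOR_BGR2HSV),lo,hi),True)[k]/max(1,cv2.moments(cv2.inRange(cv2.cvtColor(i[y0:y1,x0:x1],cv2.COLOR_BGR2HSV),lo,hi),True)['m00']) for k in('m10','m01')),1)) for i in(a,g)])
sign_off(); print(sense()['clock'])"
```

```text
blue [(np.float64(13.7), np.float64(14.6)), (np.float64(13.7), np.float64(14.5))]
yellow [(np.float64(10.3), np.float64(7.5)), (np.float64(10.2), np.float64(7.4))]
meter [(np.float64(66.9), np.float64(60.4)), (np.float64(66.6), np.float64(60.5))]
the job is handed in; nothing more can be done
the job is handed in; nothing more can be done
```

I swung the bar by its knob until it met its stop. I then took the red-headed pin from the rack, pushed it down through the bar's hole into the yellow post, let go, backed off and handed the job in. The last move ended at 14.4 s of the 58 s allowed.

- **Pin home:** the tool stopped at 148 mm, the height expected with the head on the bar, and a further press raised the force to 32 N with almost no motion. The last pictures show the red head resting flat on the shut bar, and the gripper clear of everything.
- **Left alone:** the board looks undisturbed in its nest. Both nut drivers and the multimeter are within 0.3 px of where they started in the side view.
- **Forces:** 32 N was the highest wrist reading after any move; I did not log the peaks within moves.

No check failed. The two cameras disagreed by 1–3 mm on the post hole, and I corrected that with a close look before inserting the pin.

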